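# Clamp a slide carrier on the microscope stage plate

### The arm

A 7-joint arm with a two-finger parallel gripper is mounted at the origin on a cart in front of the work surface, level with it; the furniture and walls round the work are solid. World frame = base frame: x ahead of the robot, y to its left, z up, the work surface at z = 0. Lengths are in mm, angles in rad, forces in N, time in s.
With the tool pointing down it reaches from about 425 to 875 mm from the base axis. Payload 4.7 kg.
Tool frame: the origin (TCP) lies midway between the tips of the shut fingers; the grasp point (between the pads) lies 19 mm behind it (ctrl.grasp_offset is the distance from the TCP to the grasp point, in mm); z points along the fingers, y is the line along which they close (so a half turn about z gives the same grasp; the last joint's range is limited). The gripper opens to 87 mm and grips with 3 to 60 N. Pads are 19 mm wide; open, the fingers measure 117 mm over their backs; the gripper's body (75 mm by 190 mm) begins 51 mm behind the grasp point.
Start: joints at [1.351, 0.321, -0.07, 1.45, 0.023, 1.371, -0.057], TCP at [150.567, -632.341, 222.587] pointing down, gripper open.
Joint ranges: [-2.86, 2.86], [-0.3, 2.09], [-1.38, 1.24], [0.06, 2.45], [-1.56, 4.7], [0.09, 2.05], [-2.69, 2.69]. Speed limits (rad/s): [2.57, 2.57, 3.14, 3.14, 3.14, 3.14, 3.14].

### API

Orientations are given as a unit quaternion [x, y, z, w].
In Python, from bench import ctrl, capture gives the robot as it stands.
- The arm moves only by the tool play_rows, never from a script. Its argument "plan" is a list that holds one entry, the list of rows, each a list of 7 numbers: the shift along the world's x, y, z in cm, then the turn, a rotation vector about the world's x, y, z in degrees, then the closure, from 0 (fully open) to 1 (shut). A call has 1 to 8 rows; each row shifts and turns the commanded pose from where the row before left it; what a row does not reach is not made up. A row lasts 1/12 s, in which the tool goes at most 41.7 mm and 7.16 degrees, less where a joint would pass 70% of its speed; a pose out of reach is approached as far as the arm can. A call is refused whole if a number of a shift passes 4.17 or a number of a turn 7.16, either way. A call with a gripper value outside its range is refused whole. The fingers move at their own pace and stop on an object; "grip_force" is the grip in N (left out, the last holds). Time passes only in rows, so rows that do not move let the fingers close. It gives the time, the measured TCP pose, the force, the opening and the grip force at its end, in the units of the state.
- ctrl.observe(): the state, without advancing time (a new reading comes with each control period).
- capture(name): name is "scene" or "top" or "wrist"; returns a dict with "pixels" (400x640x3 uint8, blue, green, red), "depth" (400x640 float32, mm along the optical axis (not along the pixel's ray), 0 where there is no reading), "fx", "fy", "cx", "cy" (pixels), "R" (3x3) and "t" (3): a world point X has camera coordinates R X + t; the wrist camera has in their place "tool_from_camera" (4x4, takes a point from camera to tool coordinates, whose origin is the TCP and whose axes are the flange's). Camera axes: x right, y down, z forward; pixel columns grow to the right and rows downward; lengths in mm; the calibration is good to about 2 mm. A picture is of the moment at which its call begins: read the wrist's pose just before it.
- ctrl.sign_off(): hands the job in; it is judged then, once.
The state is a dict: "clock": time; "joint_positions": joint angles; "dq": joint speeds; "joint_torque": joint torques, N m; "eef_pos": TCP position; "eef_rot": TCP orientation; "force": force on the tool from outside, world axes, zero at the start; "moment": the same for the moment, N m; "opening": finger opening in mm; "gripper_force": force on a finger pad.
Only numpy, scipy, OpenCV 4.12 (cv2) and the standard library are available. Lean on these libraries where they do the work, as an engineer would, in place of code of your own. Each camera call takes 0.05 s, during which the arm holds its last target. There are 200 camera calls.

### The job

Lift the metal slide carrier out of its rack and lay it flat on the bench, then take it again by its two long sides and set it flat between the guides of the clamping stage. Slide the stage's jaw up until it has pushed the carrier fully home against the fixed fence, and then push the lever through its quarter turn, over the carrier, to its end stop. Do not disturb the petri dish, the vial or the slide box.

Things in the scene. Friction and masses are not known exactly. Their poses are not given: they have to be found in the camera images.
- carrier_mid (a point): Centre of the loose slide carrier: flat aluminium frame with grey middle and a glass slide on either face (same both ways round), 100 mm long (its x), 20 thick (its y), 56 wide (its z), about 0.2 kg. Rim 12 mm wide, the middle 3.5 mm recessed. It starts standing on a long edge in the rack, centre 34 mm above the bench; laid flat, its y is vertical and its centre 10 mm above the bench.
- rack: Fixed carrier rack, 120 x 70 mm in plan (x along the carrier). Origin under its centre, on the bench. Floor 6 mm above the bench; black posts and end walls, 31 mm high, hold the carrier upright at its ends only; the middle 70 mm is free. The carrier lifts straight up. The bench 0.13 m to its right (-y) is free to lay it on; a tall microscope stands to its left.
- stage: Fixed clamping stage, a dark steel plate 240 (x) x 90 (y) x 15 mm. Origin under its centre, on the bench. The carrier lies on its top (15 mm above the bench) with its length along x; the sliding jaw is at the +x end, the lever's pivot at the -x end.
- nest_home (a point): Where the carrier's centre lies when home on the stage, 25 mm above the bench; axes as the stage's. The fixed fence (12 mm high) stands across x at -50 mm from here. Four side guides 8 mm high leave 62 mm between them in y, at x -47 to -27 and 35 to 51 mm from here; between these there is finger room. The jaw starts with 24 to 30 mm of spare length: set the carrier down 10 mm to +x.
- jaw_grip (a point): Middle of the black upright grip on the sliding jaw, 51 mm above the bench; the grip is 12 mm (stage x) by 32 mm (stage y), its top 66 mm above the bench, with free space on its +x side. Axes as the stage's. The aluminium jaw under it is 16 mm long in x and touches the carrier's end with its -x face.
- jaw (a joint): Travel of the jaw in m from its rear end towards the fence (stage -x), 0 to 0.035; starts at 0 to 0.006. At 0.030 the jaw holds the carrier home against the fence. Friction about 2 N; it stays where it is left.
- lever_hinge (a point): On the lever's vertical pivot axis, at the -x end of the stage, 45 mm above the bench, at lever height; axes as the stage's.
- lever_knob (a point): Middle of the black upright round knob near the lever's end: 22 mm diameter, from 51 to 91 mm above the bench, this point 71 mm above it, 90 mm from the pivot axis. The steel lever arm below it is 16 mm wide, 104 mm long, its underside 40 mm above the bench (5 mm over the clamped carrier, with a 2 mm rubber pad).
- clamp_lever (a joint): Lever angle in rad, 0 (open, pointing along the stage's +y) to 1.571 (shut, at its end stop, pointing along the stage's +x over the carrier); turns clockwise seen from above. Starts at 0 to 0.2. Stiff, about 2 N at the knob; it stays where it is left.
- dish: Closed petri dish, 59 mm across, 15 mm high, loose bystander; origin under its centre.
- vial: Brown vial with a black cap, 23 mm across, 57 mm high, loose bystander; origin under its centre.
- slidebox: Dark green slide box, 65 x 85 x 30 mm, loose bystander; origin under its centre.

How it is judged (in metres and radians):
On the way, in this order (a step that is already met when the one before it is completed fails the run):
1. the carrier is lifted out of the rack (height (world z) of carrier_mid above 0.075 m), for 0.1 s.
2. the carrier lies flat on the bench, let go (height (world z) of carrier_mid below 0.016 m and angle between the y axis of carrier_mid and the z axis of nest_home, either way round below 0.1 rad and contact force between the fingers and carrier below 0.1 N), for 0.2 s.
3. the carrier lies flat between the guides of the stage, let go (angle between the y axis of carrier_mid and the z axis of nest_home, either way round below 0.06 rad and angle between the x axis of carrier_mid and the x axis of nest_home, either way round below 0.12 rad and z of carrier_mid in the frame of nest_home between -0.004 and 0.004 m and y of carrier_mid in the frame of nest_home between -0.0055 and 0.0055 m and contact force between the fingers and carrier below 0.1 N and x of carrier_mid in the frame of nest_home between -0.004 and 0.032 m), for 0.2 s.
4. the jaw has pushed the carrier home against the fence (angle between the y axis of carrier_mid and the z axis of nest_home, either way round below 0.06 rad and angle between the x axis of carrier_mid and the x axis of nest_home, either way round below 0.12 rad and z of carrier_mid in the frame of nest_home between -0.004 and 0.004 m and y of carrier_mid in the frame of nest_home between -0.0055 and 0.0055 m and x of carrier_mid in the frame of nest_home below 0.004 m and value of joint jaw above 0.025 m), for 0.2 s.
5. the lever is at its end stop over the carrier (value of joint clamp_lever above 1.47 rad), for 0.2 s.
At the end, for the whole second after the job is handed in: The carrier rests flat (3 degrees) on the stage between its guides, within 4 mm of home against the fence, the jaw is up against it (travel over 25 mm), and the lever is within 0.1 rad of its end stop (all of step 4 and x of carrier_mid in the frame of nest_home above -0.004 m and value of joint clamp_lever above 1.47 rad and linear speed of carrier below 0.02 m/s); the robot touches nothing.
It fails at once if the petri dish is moved more than 30 mm (distance of dish from where it was at the start of the episode above 0.03 m).
It fails at once if the vial is moved more than 30 mm (distance of vial from where it was at the start of the episode above 0.03 m).
It fails at once if the slide box is moved more than 30 mm (distance of slidebox from where it was at the start of the episode above 0.03 m).
It also fails if it takes over 72 s, if anything falls off the work surface, if the arm or the gripper's body presses on something with over 40 N, if the wrist force passes 120 N, or if a joint passes its speed limit or range.

## Working session

There is one attempt and no reset: what is moved stays moved. The work goes in short steps, Python scripts to look and compute and a tool call to move; the robot and the scene stay as the last step left them, time stands still between calls to the robot, and variables do not carry over. Pictures are saved under pics/ and viewed, at most 12 in all, crops included, and the job is handed in when it is done.

Besides the shell and the picture viewer there is one more tool, called after "Call:" as name(argument=value, ...), one argument or row to a line, values as JSON. play_rows: Moves the arm, as the interface text tells. Its arguments: {"type":"object","properties":{"plan":{"type":"array","items":{"type":"array","items":{"type":"array","items":{"type":"number"}}}},"grip_force":{"type":"number"}},"required":["plan"]}

```bash
mkdir -p pics; ls; cat > h.py <<'E'
import numpy as np, cv2
from bench import ctrl, capture
from scipy.spatial.transform import Rotation as Ro
def world(c):
    h,w=c["depth"].shape; v,u=np.mgrid[:h,:w]; d=c["depth"].astype(float)
    P=np.stack([(u-c["cx"])/c["fx"]*d,(v-c["cy"])/c["fy"]*d,d],-1)
    if "R" in c:
        R=np.array(c["R"]);t=np.array(c["t"]).ravel(); W=(P-t)@R
    else:
        T=np.array(c["tool_from_camera"]); s=c["st"]
        W=(P@T[:3,:3].T+T[:3,3])@Ro.from_quat(s["eef_rot"]).as_matrix().T+np.array(s["eef_pos"])
    W[d==0]=np.nan
    return W
def shot(n,f):
    st=ctrl.observe(); c=capture(n); c["st"]=st; cv2.imwrite("pics/"+f+".png",c["pixels"]); np.save(f+".npy",world(c)); return c
E
python3 - <<'E'
from h import *
print(ctrl.observe())
for n in("top","scene"):
    c=shot(n,n+"0"); print(n,c["fx"],-np.array(c["R"]).T@np.array(c["t"]).ravel())
E
```

```text
pics
{'clock': 0.0, 'joint_positions': array([ 1.35109757,  0.32184059, -0.07010374,  1.45168034,  0.02262833,
        1.37079825, -0.05690574]), 'dq': array([ 0.00016053,  0.00025101, -0.00071905, -0.00147925,  0.00124044,
        0.00040246,  0.00094479]), 'joint_torque': array([ 9.58043483e-05, -4.91291177e+01, -4.03586654e-01, -3.12522483e+01,
       -6.38216618e-02,  4.37113491e-02,  1.62532306e-04]), 'eef_pos': array([ 150.41195047, -631.78408369,  221.44757551]), 'eef_rot': array([ 9.93171741e-01,  1.16657415e-01, -1.72632285e-04, -9.54028116e-04]), 'force': array([-0.80218041,  0.4906297 , -0.27954716]), 'moment': array([-0.0340411 , -0.01901738, -0.00789767]), 'gripper_force': 0.0, 'opening': 86.8858377557697}
top 396.0750158492758 [ 374.45003863 -356.82006684  950.66125295]
scene 504.22012669235346 [  287.93043111 -1014.37112828   586.00458737]
```

View pics/top0.png

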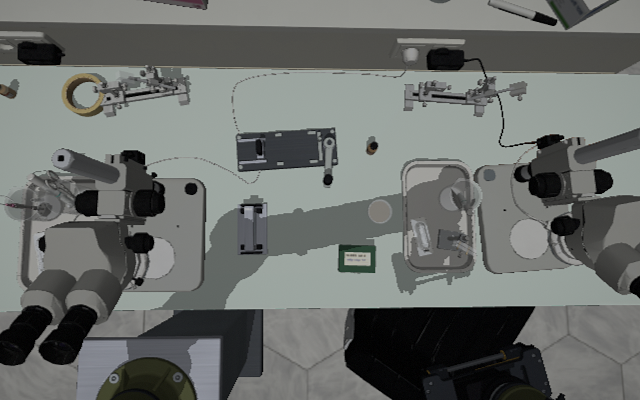

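View pics/scene0.png

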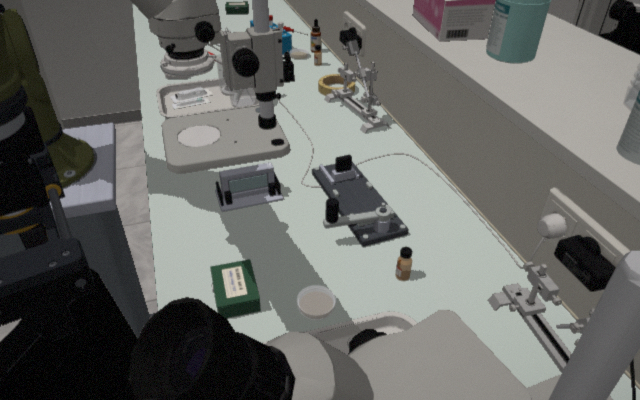

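The top view has the rack at about (253,228) with the carrier along world x. The stage centre is near (288,150), the jaw grip near (260,148), the lever pivot near (330,143) and the knob near (327,180). The dish is at (380,211), the vial at (372,147) and the slide box at (356,258).

```bash
python3 - <<'E'
from h import *
im=cv2.imread("pics/top0.png")[115:265,225:385]
cv2.imwrite("pics/crop1.png",cv2.resize(im,None,fx=5,fy=5,interpolation=cv2.INTER_CUBIC)[:, :800][:600*2][:750])
cv2.imwrite("pics/crop1.png",cv2.resize(im,(640,600),interpolation=cv2.INTER_CUBIC))
W=np.load("top0.npy"); 
for n,(u,v) in dict(jaw=(260,147),knob=(327,180),piv=(330,143),dish=(380,211),vial=(372,147),box=(356,258),car=(253,228),bench=(300,200)).items(): print(n,W[v,u].round(1))
x,y,z=W[...,0],W[...,1],W[...,2]
def reg(u0,u1,v0,v1,z0,z1,n):
    s=W[v0:v1,u0:u1].reshape(-1,3); s=s[(s[:,2]>z0)&(s[:,2]<z1)]
    r=cv2.minAreaRect(s[:,:2].astype(np.float32)); print(n,len(s),s.mean(0).round(1),r)
reg(232,275,190,260,50,75,"carrier top")
reg(232,275,190,260,3,75,"rack")
reg(230,345,120,182,10,22,"stage")
reg(245,272,130,165,55,75,"jawgrip")
reg(315,340,165,192,75,100,"knob")
reg(365,400,195,228,8,25,"dish")
reg(362,385,135,160,45,75,"vial")
reg(330,385,238,280,20,45,"box")
E
```

```text
jaw [ 585.1 -252.9   64.3]
knob [ 505.8 -403.3   91. ]
piv [ 597.4 -412.5   56.3]
dish [ 443.  -533.5   15.3]
vial [ 588.7 -510.    55.8]
box [ 333.  -473.1   27.3]
car [ 402.1 -238.5   54.4]
bench [ 470.7 -342.9    2. ]
carrier top 436 [ 401.3 -229.2   61.7] ((402.188720703125, -228.9782257080078), (97.97686004638672, 19.867082595825195), 0.8450199365615845)
rack 1594 [ 403.1 -231.9   25.3] ((412.7039489746094, -231.416748046875), (164.3133544921875, 99.81375122070312), 0.563251256942749)
stage 3000 [ 591.8 -304.6   15.5] ((592.8582763671875, -309.3713684082031), (90.44409942626953, 239.90728759765625), 4.220059871673584)
jawgrip 80 [ 587.4 -248.    65.5] ((587.89404296875, -247.3243865966797), (31.944286346435547, 12.331278800964355), 3.5714190006256104)
knob 79 [ 509.2 -403.9   89.8] ((509.8558044433594, -403.9188537597656), (20.30821418762207, 19.412931442260742), 48.244712829589844)
dish 481 [ 443.1 -531.    15.2] ((443.1466064453125, -531.2708129882812), (57.122657775878906, 57.72297286987305), 18.636634826660156)
vial 53 [ 592.4 -512.7   56.9] ((592.723876953125, -513.3126831054688), (16.9825496673584, 15.430723190307617), 88.92253875732422)
box 996 [ 332.2 -473.7   30.2] ((332.01275634765625, -473.1627502441406), (84.41969299316406, 62.096683502197266), 89.6875991821289)
```

View pics/crop1.png

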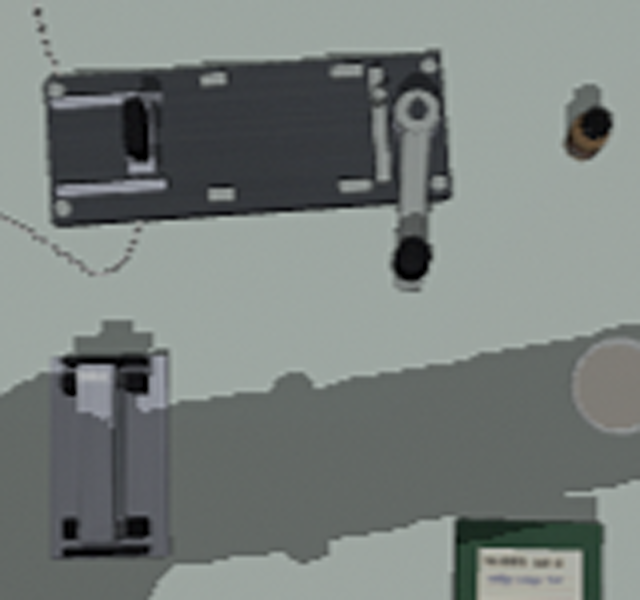

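Call:
play_rows(
  plan=[
    [[1.6,2.5,0,0,0,-0.8,0],[1.6,2.5,0,0,0,-0.8,0],[1.6,2.5,0,0,0,-0.8,0],[1.6,2.5,0,0,0,-0.8,0],[1.6,2.5,0,0,0,-0.8,0],[1.6,2.5,0,0,0,-0.8,0],[1.6,2.5,0,0,0,-0.8,0],[1.6,2.5,0,0,0,-0.8,0]],
  ],
)

```text
clock: 0.77
eef_pos: [279.0, -430.7, 222.2]
eef_rot: [0.998, 0.061, -0.0, -0.0]
force: [-0.1, 0.3, -0.9]
opening: 87.2
gripper_force: 0.0
```

Call:
play_rows(
  plan=[
    [[1.6,2.5,0,0,0,-0.8,0],[1.6,2.5,0,0,0,-0.8,0],[1.6,2.5,0,0,0,-0.8,0],[1.6,2.5,0,0,0,-0.8,0],[1.6,2.5,0,0,0,-0.8,0],[1.5,2.5,0,0,0,-0.8,0],[1.2,2.5,0,0,0,-0.5,0],[0,0,0,0,0,0,0]],
  ],
)

```text
clock: 1.43
eef_pos: [388.5, -251.4, 222.6]
eef_rot: [1.0, 0.019, 0.0, -0.001]
force: [-0.4, -0.1, -0.2]
opening: 87.0
gripper_force: 0.0
```

```bash
python3 - <<'E'
from h import *
c=shot("wrist","w1"); W=np.load("w1.npy"); s=c["st"]; print(s["eef_pos"],Ro.from_quat(s["eef_rot"]).as_matrix().round(3))
def reg(b,z0,z1,n):
    s=W.reshape(-1,3); s=s[(s[:,2]>z0)&(s[:,2]<z1)&(s[:,0]>b[0])&(s[:,0]<b[1])&(s[:,1]>b[2])&(s[:,1]<b[3])]
    if len(s)>5:
        print(n,len(s),s.mean(0).round(1),cv2.minAreaRect(s[:,:2].astype(np.float32)))
print(np.nanmin(W.reshape(-1,3),0),np.nanmax(W.reshape(-1,3),0))
reg((330,470,-270,-190),55,72,"carrier")
reg((330,470,-290,-170),2,12,"rackplate")
E
```

```text
[ 388.45831894 -251.3638656   222.55138167] [[ 0.999  0.038  0.001]
 [ 0.038 -0.999  0.002]
 [ 0.001 -0.002 -1.   ]]
[-631.47564499 -813.29385199 -811.3763757 ] [595.77008899 177.94203129 340.78097024]
carrier 1677 [ 403.8 -229.3   61.6] ((401.3939208984375, -229.0797119140625), (98.75054931640625, 21.213787078857422), 1.3761204481124878)
rackplate 2776 [ 406.  -230.8    5.7] ((397.0128173828125, -231.00579833984375), (141.34259033203125, 101.63528442382812), 8.35632610321045)
```

View pics/w1.png

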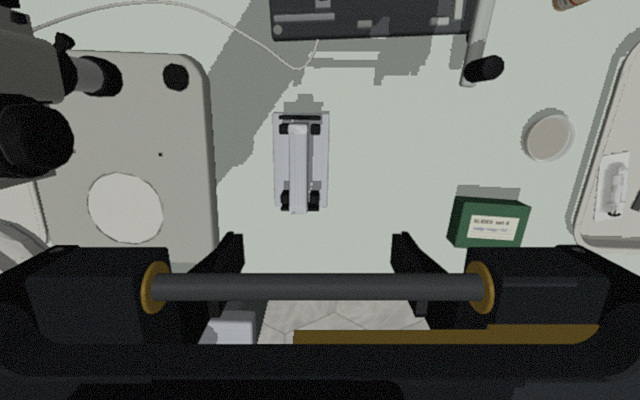

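The wrist view shows the carrier upright in the rack at about (300,168), yaw about 1.2°, matching the top view.

Call:
play_rows(
  plan=[
    [[0.6,1.1,0,0,0,-0.5,0],[0.6,1.1,0,0,0,-0.4,0],[0,0,-2.5,0,0,0,0],[0,0,-2.5,0,0,0,0],[0,0,-2.5,0,0,0,0],[0,0,-2.5,0,0,0,0],[0,0,0,0,0,0,0],[0,0,0,0,0,0,0]],
  ],
)

```text
clock: 2.15
eef_pos: [396.1, -235.6, 121.7]
eef_rot: [1.0, 0.006, -0.001, -0.001]
force: [0.1, -0.7, 0.5]
opening: 87.1
gripper_force: 0.0
```

Call:
play_rows(
  plan=[
    [[0.5,0.65,0,0,0,0.5,0],[0,0,-2,0,0,0,0],[0,0,-2,0,0,0,0],[0,0,-2,0,0,0,0],[0,0,-1.5,0,0,0,0],[0,0,-1,0,0,0,0],[0,0,0,0,0,0,0],[0,0,0,0,0,0,0]],
  ],
)

```text
clock: 2.82
eef_pos: [403.5, -229.1, 38.6]
eef_rot: [1.0, 0.011, 0.001, 0.0]
force: [0.2, 0.4, 1.0]
opening: 87.5
gripper_force: 0.0
```

Call:
play_rows(
  plan=[
    [[0,0,0,0,0,0,1],[0,0,0,0,0,0,1],[0,0,0,0,0,0,1],[0,0,0,0,0,0,1],[0,0,0,0,0,0,1],[0,0,0,0,0,0,1],[0,0,0,0,0,0,1],[0,0,0,0,0,0,1]],
  ],
  grip_force=30,
)

```text
clock: 3.48
eef_pos: [402.5, -228.8, 37.6]
eef_rot: [1.0, 0.011, -0.0, 0.0]
force: [0.7, 0.4, -0.6]
opening: 41.4
gripper_force: 0.0
```

Call:
play_rows(
  plan=[
    [[0,0,0,0,0,0,1],[0,0,0,0,0,0,1],[0,0,0,0,0,0,1],[0,0,0,0,0,0,1],[0,0,0,0,0,0,1],[0,0,0,0,0,0,1],[0,0,0,0,0,0,1]],
  ],
)

```text
clock: 4.07
eef_pos: [402.6, -228.9, 37.6]
eef_rot: [1.0, 0.011, -0.0, 0.0]
force: [0.0, -0.9, -1.3]
opening: 19.5
gripper_force: 30.0
```

Call:
play_rows(
  plan=[
    [[0,0,1.5,0,0,0,1],[0,0,2,0,0,0,1],[0,0,2,0,0,0,1],[0,0,2,0,0,0,1],[0,0,1,0,0,0,1],[0,0,0,0,0,0,1],[0,0,0,0,0,0,1],[0,0,0,0,0,0,1]],
  ],
)

```text
clock: 4.73
eef_pos: [401.6, -228.3, 121.2]
eef_rot: [1.0, 0.011, -0.001, -0.001]
force: [0.6, 0.3, -2.7]
opening: 19.3
gripper_force: 30.0
```

Call:
play_rows(
  plan=[
    [[0,-1.5,0,0,0,0,1],[0,-2,0,0,0,0,1],[0,-2,0,4,0,0,1],[0,-2,0,4,0,0,1],[0,-1.7,0,4,0,0,1],[0,0,0,4,0,0,1],[0,0,-1,4,0,0,1],[0,0,-1,4,0,0,1]],
  ],
)

```text
clock: 5.4
eef_pos: [402.1, -322.7, 101.3]
eef_rot: [0.978, 0.01, 0.003, -0.209]
force: [-0.2, 0.2, -2.3]
opening: 20.0
gripper_force: 30.0
```

Call:
play_rows(
  plan=[
    [[0,0,-1.5,4,0,0,1],[0,0,-1.5,0,0,0,1],[0,0,-1,0,0,0,1],[0,0,-0.8,0,0,0,1],[0,0,0,0,0,0,1],[0,0,0,0,0,0,1],[0,0,0,0,0,0,1]],
  ],
)

```text
clock: 5.98
eef_pos: [403.2, -320.8, 55.5]
eef_rot: [0.97, 0.012, 0.003, -0.241]
force: [1.2, 0.1, -2.6]
opening: 19.8
gripper_force: 30.0
```

Call:
play_rows(
  plan=[
    [[0,0,-0.8,0,0,0,1],[0,0,-0.6,0,0,0,1],[0,0,-0.4,0,0,0,1],[0,0,-0.2,0,0,0,1],[0,0,0,0,0,0,1],[0,0,0,0,0,0,1]],
  ],
)

```text
clock: 6.48
eef_pos: [402.5, -320.8, 34.5]
eef_rot: [0.97, 0.011, 0.003, -0.242]
force: [0.1, 0.4, -2.1]
opening: 19.6
gripper_force: 30.0
```

Call:
play_rows(
  plan=[
    [[0,0,-0.2,0,0,0,1],[0,0,0,0,0,0,1],[0,0,0,0,0,0,1]],
  ],
)

```text
clock: 6.73
eef_pos: [402.9, -321.1, 32.9]
eef_rot: [0.97, 0.011, 0.003, -0.242]
force: [0.4, -0.1, -2.0]
opening: 19.9
gripper_force: 30.0
```

Call:
play_rows(
  plan=[
    [[0,0,0,0,0,0,0.7],[0,0,0,0,0,0,0.6],[0,0,0,0,0,0,0.5],[0,0,0,0,0,0,0.4],[0,0,0,0,0,0,0.3],[0,0,0,0,0,0,0.2],[0,0,0,0,0,0,0.1],[0,0,0,0,0,0,0]],
  ],
)

```text
clock: 7.4
eef_pos: [402.5, -320.9, 32.5]
eef_rot: [0.97, 0.011, 0.003, -0.242]
force: [-0.6, -0.8, -1.5]
opening: 65.0
gripper_force: 0.3
```

Call:
play_rows(
  plan=[
    [[0,0,0,0,0,0,0],[0,0,0,0,0,0,0],[0,0,0,0,0,0,0],[0,0,0,0,0,0,0],[0,0,0,0,0,0,0],[0,0,0,0,0,0,0]],
  ],
)

```text
clock: 7.9
eef_pos: [402.5, -320.8, 32.6]
eef_rot: [0.97, 0.011, 0.003, -0.242]
force: [1.0, 0.0, -1.9]
opening: 86.8
gripper_force: 0.4
```

```bash
python3 - <<'E'
from h import *
c=shot("scene","s1")
cv2.imwrite("pics/s1c.png",cv2.resize(c["pixels"][130:330,180:440],None,fx=3,fy=3))
E
```

```text
(no output)
```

View pics/s1c.png

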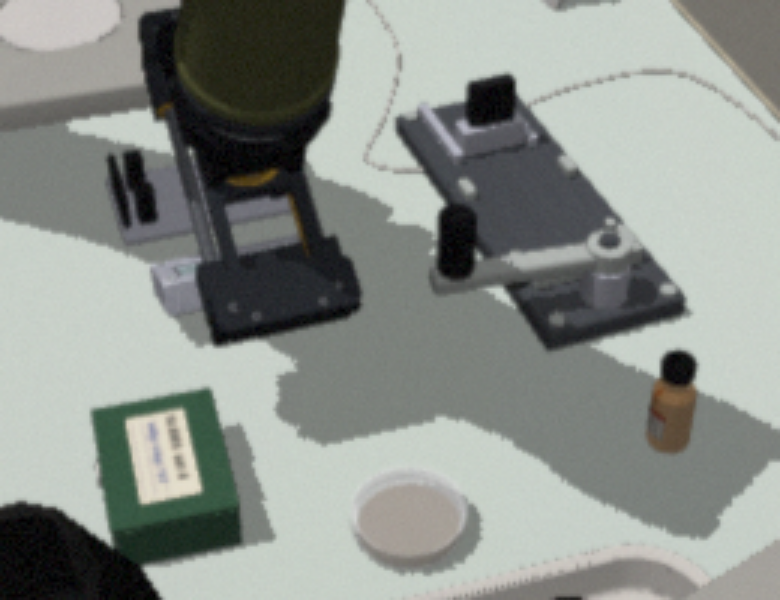

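The carrier end shows near (180,285), leaning low on the lower finger as planned. Next I draw the finger out along -y, then rise and set the tool upright.

Call:
play_rows(
  plan=[
    [[0,-0.5,0,0,0,0,0],[0,-0.7,0,0,0,0,0],[0,-0.9,0,0,0,0,0],[0,-1,0,0,0,0,0],[0,-1,0,0,0,0,0],[0,0,0,0,0,0,0],[0,0,0,0,0,0,0]],
  ],
)

```text
clock: 8.53
eef_pos: [402.4, -362.8, 32.4]
eef_rot: [0.97, 0.01, 0.003, -0.242]
force: [-0.2, 0.6, -0.7]
opening: 87.0
gripper_force: 0.0
```

Call:
play_rows(
  plan=[
    [[0,0,1.5,0,0,0,0],[0,0,2.5,0,0,0,0],[0,0,3,-4,0,0,0],[0,0,3,-4,0,0,0],[0,0,3,-4,0,0,0],[0,0,2,-4,0,0,0],[0,0,2,-4,0,0,0],[0,0,0,-4,0,0,0]],
  ],
)

```text
clock: 9.2
eef_pos: [404.9, -362.4, 209.0]
eef_rot: [0.999, 0.012, 0.004, -0.03]
force: [0.9, -0.5, -0.0]
opening: 87.0
gripper_force: 0.0
```

Call:
play_rows(
  plan=[
    [[-3,2,0,-3.8,0,0,0],[-3,0,0,0,0,0,0],[0,0,0,0,0,0,0],[0,0,0,0,0,0,0]],
  ],
)

```text
clock: 9.53
eef_pos: [341.6, -341.3, 203.9]
eef_rot: [1.0, 0.011, 0.0, -0.001]
force: [-0.1, -0.8, -0.0]
opening: 86.9
gripper_force: 0.0
```

```bash
cat > car.py <<'E'
from h import *
import sys
def reg(W,b,z0,z1,n):
    s=W.reshape(-1,3); s=s[(s[:,2]>z0)&(s[:,2]<z1)&(s[:,0]>b[0])&(s[:,0]<b[1])&(s[:,1]>b[2])&(s[:,1]<b[3])]
    if len(s)>5: print(n,len(s),s.mean(0).round(1),s.std(0).round(1),cv2.minAreaRect(s[:,:2].astype(np.float32)))
E
python3 - <<'E'
from car import *
c=shot("wrist","w2"); W=np.load("w2.npy"); s=c["st"]; print(s["eef_pos"],Ro.from_quat(s["eef_rot"]).as_matrix().round(3))
reg(W,(300,500,-420,-285),13,35,"carrier")
E
```

```text
[ 341.58129679 -341.29390013  203.9410529 ] [[ 1.     0.022  0.   ]
 [ 0.022 -1.     0.001]
 [ 0.    -0.001 -1.   ]]
carrier 4520 [ 404.4 -343.1   18.7] [28.5 16.1  1.4] ((402.3665771484375, -343.142333984375), (98.10550689697266, 56.039100646972656), 1.2938692569732666)
```

View pics/w2.png

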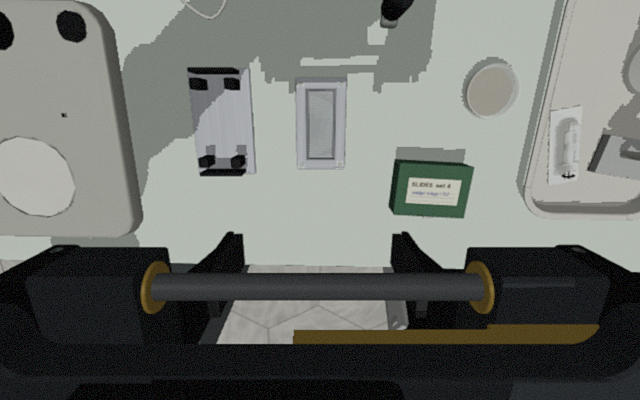

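The carrier lies flat at about (321,124) in the wrist view, which gives (402.5,-343), top about 19 mm and yaw 1.3°. Now I grip it by its long sides.

Call:
play_rows(
  plan=[
    [[2,0,0,0,0,0,0],[2,-0.2,0,0,0,0,0],[2.1,0,-2,0,0,0,0],[0,0,-3,0,0,0,0],[0,0,-3,0,0,0,0],[0,0,-3,0,0,0,0],[0,0,-2,0,0,0,0],[0,0,0,0,0,0,0]],
  ],
)

```text
clock: 10.25
eef_pos: [402.0, -341.2, 68.1]
eef_rot: [1.0, 0.012, -0.003, -0.005]
force: [0.2, 0.3, -0.2]
opening: 86.8
gripper_force: 0.0
```

Call:
play_rows(
  plan=[
    [[0,0,-2,0,0,0,0],[0,0,-1.5,0,0,0,0],[0,0,-1,0,0,0,0],[0,0,0,0,0,0,0],[0,0,0,0,0,0,0]],
  ],
)

```text
clock: 10.67
eef_pos: [404.3, -344.0, 28.3]
eef_rot: [1.0, 0.011, 0.0, -0.002]
force: [0.4, -0.1, 0.2]
opening: 87.1
gripper_force: 0.0
```

Call:
play_rows(
  plan=[
    [[-0.1,0,-1,0,0,0,0],[0,0.1,-0.8,0,0,0,0],[0,0,-0.6,0,0,0,0],[0,0,0,0,0,0,0],[0,0,0,0,0,0,0],[0,0,0,0,0,0,1],[0,0,0,0,0,0,1],[0,0,0,0,0,0,1]],
  ],
  grip_force=25,
)

```text
clock: 11.33
eef_pos: [402.9, -343.1, 4.0]
eef_rot: [1.0, 0.011, 0.0, -0.001]
force: [0.2, 0.6, 0.5]
opening: 74.1
gripper_force: 0.0
```

Call:
play_rows(
  plan=[
    [[0,0,0,0,0,0,1],[0,0,0,0,0,0,1],[0,0,0,0,0,0,1],[0,0,0,0,0,0,1],[0,0,0,0,0,0,1],[0,0,0,0,0,0,1]],
  ],
)

```text
clock: 11.83
eef_pos: [402.6, -343.0, 3.7]
eef_rot: [1.0, 0.011, 0.0, -0.002]
force: [-0.3, 0.6, 1.1]
opening: 55.4
gripper_force: 25.0
```

Call:
play_rows(
  plan=[
    [[0,0,1.5,0,0,0,1],[0,0,2.5,0,0,0,1],[0,0,3,0,0,0,1],[0,0,3,0,0,0,1],[0,0,3,0,0,0,1],[0,0,2,0,0,0,1],[0,0,0,0,0,0,1],[0,0,0,0,0,0,1]],
  ],
)

```text
clock: 12.5
eef_pos: [402.7, -343.0, 153.9]
eef_rot: [1.0, 0.011, 0.0, -0.001]
force: [-0.3, 0.4, -3.3]
opening: 55.8
gripper_force: 25.0
```

```bash
python3 - <<'E'
from car import *
c=shot("wrist","w3"); W=np.load("w3.npy"); s=c["st"]; print(s["eef_pos"],s["opening"])
b=(530,660,-440,-180)
reg(W,b,11,19,"stage")
reg(W,(560,620,-280,-200),58,75,"jawgrip")
reg(W,(470,550,-430,-360),85,97,"knob")
reg(W,(540,640,-440,-390),48,60,"piv")
# stage frame heights
x=np.array([-.0736,.9973]);y=np.array([-.9973,-.0736]);o=np.array([592.9,-309.4])
P=W.reshape(-1,3); P=P[~np.isnan(P[:,0])]; q=np.c_[(P[:,:2]-o)@x,(P[:,:2]-o)@y,P[:,2]]
m=(abs(q[:,0])<125)&(abs(q[:,1])<48)&(q[:,2]>20)&(q[:,2]<30)
q2=q[m]
H,xe,ye=np.histogram2d(q2[:,0],q2[:,1],[np.arange(-120,121,5),np.arange(-48,49,6)])
for r,a in zip(H,xe): print(int(a),r.astype(int).tolist())
E
```

```text
[ 402.73624917 -343.01587948  153.85588439] 55.769066730536025
stage 6901 [ 557.3 -300.2   14.8] [ 8.7 61.8  1.1] ((561.4985961914062, -312.8812255859375), (31.342594146728516, 239.4752960205078), 4.018561363220215)
knob 812 [ 508.5 -404.    90. ] [5.3 5.3 1.3] ((508.37933349609375, -404.5610656738281), (21.249250411987305, 20.320873260498047), 42.58348083496094)
piv 678 [ 551.6 -406.9   50.5] [6.7 4.5 0.9] ((551.67529296875, -407.2507019042969), (16.23009490966797, 23.83509063720703), 87.14947509765625)
-120 [0, 0, 0, 0, 0, 0, 0, 0, 0, 0, 0, 0, 0, 0, 0, 0]
-115 [0, 0, 0, 0, 0, 0, 0, 0, 0, 0, 0, 0, 0, 0, 0, 0]
-110 [0, 0, 0, 0, 0, 0, 0, 0, 0, 0, 0, 0, 0, 0, 0, 0]
-105 [0, 0, 0, 0, 0, 0, 0, 0, 0, 0, 0, 0, 0, 0, 0, 0]
-100 [0, 0, 0, 0, 0, 0, 0, 0, 0, 0, 0, 0, 0, 0, 0, 0]
-95 [0, 0, 0, 0, 0, 0, 0, 0, 0, 0, 0, 0, 0, 0, 0, 0]
-90 [0, 0, 0, 0, 0, 0, 0, 0, 0, 0, 0, 0, 0, 0, 0, 0]
-85 [0, 0, 0, 0, 0, 0, 0, 0, 0, 0, 0, 0, 4, 33, 12, 0]
-80 [0, 0, 0, 0, 0, 0, 0, 0, 0, 0, 0, 0, 10, 52, 13, 0]
-75 [0, 0, 0, 0, 0, 0, 0, 0, 0, 0, 0, 0, 0, 12, 16, 0]
-70 [0, 0, 0, 0, 0, 0, 0, 0, 0, 0, 0, 0, 0, 22, 
[... 1286 characters left out ...]
 0, 0, 0, 0, 0, 0, 0, 0, 0, 0, 24, 36, 21, 0, 0]
60 [0, 0, 0, 0, 0, 0, 0, 0, 0, 0, 0, 27, 40, 17, 0, 0]
65 [0, 0, 0, 0, 0, 0, 0, 0, 0, 0, 0, 15, 41, 19, 0, 0]
70 [0, 0, 0, 0, 0, 0, 0, 0, 0, 0, 0, 0, 38, 21, 0, 0]
75 [0, 0, 0, 0, 0, 0, 0, 0, 0, 0, 0, 0, 37, 19, 0, 0]
80 [0, 0, 0, 0, 0, 0, 0, 0, 0, 0, 0, 0, 41, 16, 0, 0]
85 [0, 0, 0, 0, 0, 0, 0, 0, 0, 0, 0, 0, 38, 19, 0, 0]
90 [0, 0, 0, 0, 0, 0, 0, 0, 0, 0, 0, 0, 39, 19, 0, 0]
95 [0, 0, 0, 0, 0, 0, 0, 0, 0, 0, 0, 0, 39, 22, 0, 0]
100 [0, 0, 0, 0, 0, 0, 0, 0, 0, 0, 0, 0, 38, 16, 0, 0]
105 [0, 0, 0, 0, 0, 0, 0, 0, 0, 0, 0, 0, 39, 20, 1, 0]
110 [0, 0, 0, 0, 0, 0, 0, 0, 0, 0, 0, 0, 26, 12, 0, 0]
115 [0, 0, 0, 0, 0, 0, 0, 0, 0, 0, 0, 0, 0, 0, 0, 0]
```

View pics/w3.png

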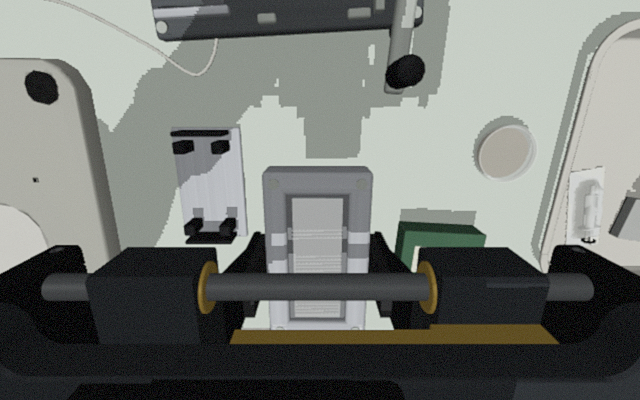

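The carrier is held squarely at about (318,245), and the near edge of the stage is at the top of the frame. The guide spans put home at stage x = -26. I'll rise and look once more at the whole stage.

Call:
play_rows(
  plan=[
    [[1,0,1.5,0,0,0,1],[1.5,0,1.5,0,0,0,1],[1.5,0,1.5,0,0,0,1],[1.5,0,1.5,0,0,0,1],[1.5,0,1,0,0,0,1],[0,0,0,0,0,0,1],[0,0,0,0,0,0,1],[0,0,0,0,0,0,1]],
  ],
)

```text
clock: 13.22
eef_pos: [470.7, -342.4, 220.9]
eef_rot: [1.0, 0.011, -0.002, -0.003]
force: [-0.0, -0.2, -3.4]
opening: 55.8
gripper_force: 25.0
```

```bash
python3 - <<'E'
from car import *
c=shot("wrist","w4"); W=np.load("w4.npy"); s=c["st"]; print(s["eef_pos"],s["opening"])
reg(W,(530,660,-440,-180),11,19,"stage")
reg(W,(560,620,-280,-200),58,75,"jawgrip")
reg(W,(470,550,-430,-360),85,97,"knob")
x=np.array([-.0736,.9973]);y=np.array([-.9973,-.0736]);o=np.array([592.9,-309.4])
P=W.reshape(-1,3); P=P[~np.isnan(P[:,0])]; q=np.c_[(P[:,:2]-o)@x,(P[:,:2]-o)@y,P[:,2]]
def g(n,x0,x1,y0,y1,z0=19,z1=29):
    r=q[(q[:,0]>x0)&(q[:,0]<x1)&(q[:,1]>y0)&(q[:,1]<y1)&(q[:,2]>z0)&(q[:,2]<z1)]
    if len(r): print(n,len(r),np.percentile(r,[2,50,98],axis=0).round(1).tolist())
g("g+y a",-76,-50,25,45);g("g+y b",4,30,25,45);g("g-y a",-74,-50,-45,-25);g("g-y b",4,30,-45,-25)
g("fence",-90,-73,-25,25,23,31); g("pivot",-130,-80,-30,30,45,70)
E
```

```text
[ 470.70833848 -342.40466705  220.87683406] 55.762988009275695
stage 13932 [ 593.2 -308.1   14.9] [27.1 63.2  1. ] ((591.4129638671875, -310.30340576171875), (90.21492004394531, 240.237060546875), 4.230114459991455)
jawgrip 473 [ 586.6 -249.2   64.9] [9.1 3.6 1.8] ((586.517333984375, -248.27310180664062), (31.732982635498047, 12.584388732910156), 3.6015195846557617)
knob 383 [ 509.5 -404.4   90. ] [5.3 5.3 1.3] ((508.96185302734375, -404.9183654785156), (20.484710693359375, 20.729774475097656), 3.3198983669281006)
g+y a 137 [[-75.9, 28.3, 20.3], [-62.8, 36.3, 22.4], [-53.7, 40.5, 25.6]]
g+y b 97 [[9.3, 33.1, 20.6], [17.0, 36.6, 22.5], [24.0, 40.2, 24.3]]
g-y a 161 [[-72.7, -36.9, 19.9], [-62.9, -32.8, 22.4], [-53.4, -29.3, 24.1]]
g-y b 127 [[9.7, -37.0, 20.3], [17.1, -32.7, 22.5], [24.6, -29.2, 24.1]]
fence 369 [[-88.1, -23.9, 24.2], [-79.3, 2.9, 26.6], [-75.9, 24.1, 29.9]]
pivot 871 [[-111.3, -10.0, 47.5], [-98.5, 6.4, 52.2], [-85.2, 28.9, 57.5]]
```

Call:
play_rows(
  plan=[
    [[0.9,0.1,0,0,0,6.6,1],[0.9,0.1,0,0,0,6.6,1],[0.9,0.1,0,0,0,6.6,1],[0.9,0.1,0,0,0,6.6,1],[0.9,0.1,0,0,0,6.6,1],[0.9,0.1,0,0,0,6.6,1],[0.9,0.1,0,0,0,6.6,1],[0.9,0.1,0,0,0,6.6,1]],
  ],
)

```text
clock: 13.93
eef_pos: [543.3, -335.2, 222.1]
eef_rot: [0.89, 0.457, -0.002, -0.002]
force: [0.4, 0.4, -2.4]
opening: 55.8
gripper_force: 25.0
```

Call:
play_rows(
  plan=[
    [[0.9,0.1,-1,0,0,6.6,1],[0.9,0.1,-1,0,0,6.6,1],[0.9,0.1,-1,0,0,6.6,1],[0.9,0.1,-1,0,0,6.6,1],[0.9,0.1,-1,0,0,6.6,1],[0.7,0.1,-1,0,0,6.6,1],[0,0,0,0,0,0,1],[0,0,0,0,0,0,1]],
  ],
)

```text
clock: 14.6
eef_pos: [595.0, -328.8, 161.8]
eef_rot: [0.685, 0.728, -0.002, -0.003]
force: [0.2, -0.7, -2.3]
opening: 55.8
gripper_force: 25.0
```

Call:
play_rows(
  plan=[
    [[0,0,-1,0,0,0,1],[0,0,-1,0,0,0,1],[0,0,-1,0,0,0,1],[0,0,0,0,0,0,1],[0,0,0,0,0,0,1]],
  ],
)

```text
clock: 15.02
eef_pos: [595.6, -328.8, 132.4]
eef_rot: [0.684, 0.729, -0.002, -0.002]
force: [-0.2, 0.7, -2.1]
opening: 56.1
gripper_force: 25.0
```

```bash
cat > d.py <<'E'
from h import *
s=ctrl.observe(); R=Ro.from_quat(s["eef_rot"]).as_matrix(); p=np.array(s["eef_pos"])
print(p.round(1),"tool x yaw",np.degrees(np.arctan2(R[1,0],R[0,0])).round(2),"z",R[:,2].round(4),s["force"].round(1))
x=np.array([-.0736,.9973]);y=np.array([-.9973,-.0736]);o=np.array([592.0,-309.9])
print("stage xy",((p[:2]-o)@x).round(1),((p[:2]-o)@y).round(1),"to go xy",(o-16*x-p[:2]).round(1))
E
python3 d.py
```

```text
[ 595.6 -328.8  132.4] tool x yaw 93.65 z [-5.5e-03  6.0e-04 -1.0e+00] [-0.2  0.7 -2.1]
stage xy -19.1 -2.2 to go xy [-2.4  2.9]
```

Call:
play_rows(
  plan=[
    [[-0.24,0.3,-1,0,0,0.5,1],[0,0,-2,0,0,0,1],[0,0,-2,0,0,0,1],[0,0,-2,0,0,0,1],[0,0,-1.5,0,0,0,1],[0,0,0,0,0,0,1],[0,0,0,0,0,0,1],[0,0,0,0,0,0,1]],
  ],
)

```text
clock: 15.68
eef_pos: [595.1, -326.1, 49.8]
eef_rot: [0.681, 0.733, -0.001, -0.0]
force: [-0.8, -0.1, -1.7]
opening: 55.3
gripper_force: 25.0
```

```bash
python3 d.py
```

```text
[ 595.1 -326.1   49.8] tool x yaw 94.2 z [-1.5e-03 -9.0e-04 -1.0e+00] [-0.8 -0.1 -1.7]
stage xy -16.3 -1.9 to go xy [-1.9  0.2]
```

Call:
play_rows(
  plan=[
    [[-0.2,0,-0.4,0,0,0,1],[0,0,-0.6,0,0,0,1],[0,0,-0.6,0,0,0,1],[0,0,-0.4,0,0,0,1],[0,0,-0.2,0,0,0,1],[0,0,0,0,0,0,1],[0,0,0,0,0,0,1],[0,0,0,0,0,0,1]],
  ],
)

```text
clock: 16.35
eef_pos: [592.4, -325.9, 26.8]
eef_rot: [0.681, 0.733, -0.001, -0.001]
force: [1.1, -0.2, -1.6]
opening: 55.7
gripper_force: 25.0
```

```bash
python3 d.py
```

```text
[ 592.4 -325.9   26.8] tool x yaw 94.2 z [-3.e-03 -3.e-04 -1.e+00] [ 1.1 -0.2 -1.6]
stage xy -15.9 0.8 to go xy [0.8 0. ]
```

Carrier bottom is at about z 23, level with the guide tops, so I lower slowly into the guides.

Call:
play_rows(
  plan=[
    [[0.05,0,-0.2,0,0,0,1],[0,0,-0.2,0,0,0,1],[0,0,-0.2,0,0,0,1],[0,0,-0.1,0,0,0,1],[0,0,0,0,0,0,1],[0,0,0,0,0,0,1]],
  ],
)

```text
clock: 16.85
eef_pos: [592.6, -325.8, 19.4]
eef_rot: [0.681, 0.733, -0.001, -0.001]
force: [0.3, 0.4, -2.3]
opening: 55.9
gripper_force: 25.0
```

Call:
play_rows(
  plan=[
    [[0,0,-0.05,0,0,0,1],[0,0,0,0,0,0,0.6],[0,0,0,0,0,0,0.4],[0,0,0,0,0,0,0.2],[0,0,0,0,0,0,0],[0,0,0,0,0,0,0],[0,0,0,0,0,0,0],[0,0,0,0,0,0,0]],
  ],
)

```text
clock: 17.52
eef_pos: [592.9, -325.9, 19.4]
eef_rot: [0.681, 0.733, -0.001, -0.001]
force: [-0.9, 0.4, 0.2]
opening: 81.3
gripper_force: 0.0
```

Call:
play_rows(
  plan=[
    [[0,0,0,0,0,0,0],[0,0,1,0,0,0,0],[0,0,2,0,0,0,0],[0,0,3,0,0,0,0],[0,0,3,0,0,0,0],[0,0,3,0,0,0,0.5],[0,0,0,0,0,0,1],[0,0,0,0,0,0,1]],
  ],
)

```text
clock: 18.18
eef_pos: [594.3, -326.3, 142.6]
eef_rot: [0.681, 0.733, -0.001, 0.002]
force: [-0.6, 0.3, 0.2]
opening: 74.3
gripper_force: 0.0
```

Call:
play_rows(
  plan=[
    [[-3,0,2,0,0,0,1],[-3,0,2,0,0,0,1],[-3,0,0,0,0,0,1],[-3,0,0,0,0,0,1],[-3,0,0,0,0,0,1],[0,0,0,0,0,0,1],[0,0,0,0,0,0,1]],
  ],
)

```text
clock: 18.77
eef_pos: [440.4, -326.4, 178.4]
eef_rot: [0.682, 0.732, -0.002, -0.002]
force: [1.2, -0.6, -0.1]
opening: 28.7
gripper_force: 0.0
```

```bash
python3 d.py; python3 - <<'E'
from car import *
c=shot("top","t2"); W=np.load("t2.npy")
cv2.imwrite("pics/t2c.png",cv2.resize(c["pixels"][115:265,225:385],(640,600),interpolation=cv2.INTER_CUBIC))
reg(W,(550,640,-384,-270),29,39,"carrier")
reg(W,(560,620,-270,-200),58,75,"jawgrip")
E
```

```text
[ 440.4 -326.4  178.4] tool x yaw 94.03 z [-5.5e-03 -5.0e-04 -1.0e+00] [ 1.2 -0.6 -0.1]
stage xy -5.3 152.4 to go xy [152.7   0.6]
carrier 165 [ 613.  -356.2   34.8] [ 7.5 13.6  2.2] ((620.4229736328125, -353.8717956542969), (58.57035827636719, 33.96139907836914), 65.9452133178711)
```

View pics/t2c.png

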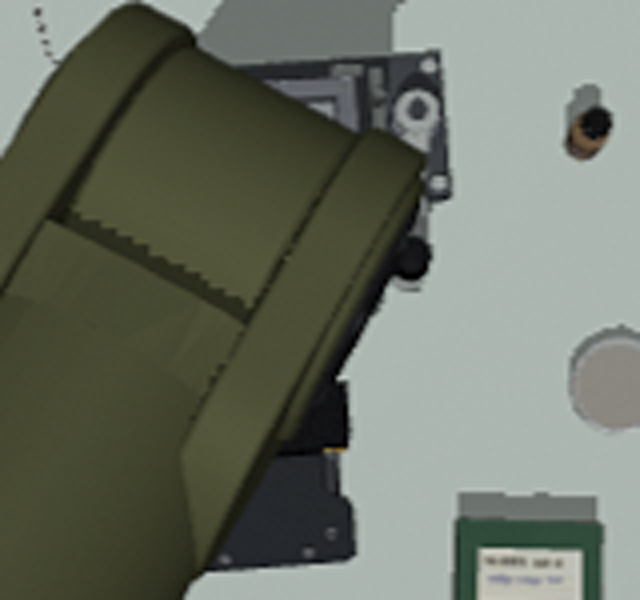

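The arm hides most of the stage, but the carrier's corner at about (335,90) looks aligned inside the guides. I'll check it numerically with the scene camera.

```bash
python3 - <<'E'
from car import *
c=shot("scene","s2"); W=np.load("s2.npy")
x=np.array([-.0736,.9973]);y=np.array([-.9973,-.0736]);o=np.array([592.0,-309.9])
q=np.dstack([(W[...,:2]-o)@x,(W[...,:2]-o)@y,W[...,2]]).reshape(-1,3)
def S(n,b,z0,z1):
    r=q[(q[:,0]>b[0])&(q[:,0]<b[1])&(q[:,1]>b[2])&(q[:,1]<b[3])&(q[:,2]>z0)&(q[:,2]<z1)]
    if len(r)>9:
        A=np.c_[r[:,:2],np.ones(len(r))]; f=np.linalg.lstsq(A,r[:,2],rcond=None)[0]
        print(n,len(r),np.percentile(r,[2,50,98],axis=0).round(1).tolist(),cv2.minAreaRect(r[:,:2].astype(np.float32)),"slope",f[:2].round(3))
S("carrier rim",(-70,42,-42,42),32,40)
S("grip",(45,80,-25,25),57,72)
cv2.imwrite("pics/s2c.png",cv2.resize(c["pixels"][140:260,280:440],(800,600),interpolation=cv2.INTER_CUBIC))
E
```

```text
carrier rim 991 [[-66.2, -25.3, 32.3], [-20.1, 1.9, 35.0], [29.8, 28.6, 37.5]] ((-17.053478240966797, 1.157766342163086), (57.05995178222656, 102.4563980102539), 89.71060943603516) slope [0.001 0.001]
grip 117 [[53.7, -13.8, 57.3], [57.4, 2.8, 65.0], [65.8, 16.8, 67.8]] ((59.869083404541016, 1.1238203048706055), (32.24839401245117, 13.277109146118164), 89.7055435180664) slope [ 0.445 -0.027]
```

View pics/s2c.png

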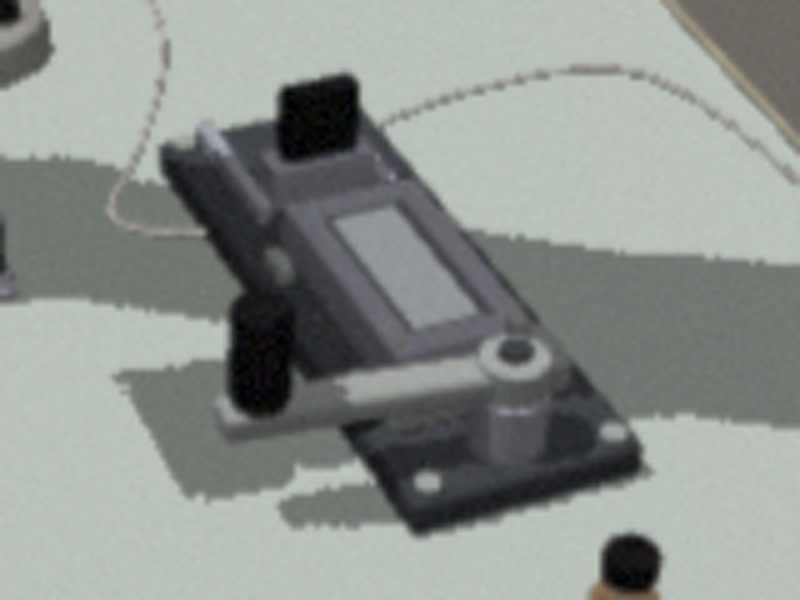

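The carrier lies flat between the guides, with its top at 35 mm and its centre at stage (-17, +1). Next I go behind the jaw grip.

Call:
play_rows(
  plan=[
    [[2,1.6,-0.5,0,0,0,1],[2,1.6,-0.5,0,0,0,1],[2,1.6,-0.5,0,0,0,1],[2,1.6,-0.5,0,0,0,1],[2,1.6,-0.5,0,0,0,1],[2,1.6,0,0,0,0,1],[2,1.5,0,0,0,0,1],[0,0,0,0,0,0,1]],
  ],
)

```text
clock: 19.53
eef_pos: [587.6, -207.6, 153.6]
eef_rot: [0.677, 0.736, 0.002, -0.002]
force: [-0.4, 0.9, 0.1]
opening: 0.8
gripper_force: 0.0
```

Call:
play_rows(
  plan=[
    [[0.3,0,-1,0,0,0,1],[0,0,-2,0,0,0,1],[0,0,-2,0,0,0,1],[0,0,-2,0,0,0,1],[0,0,-2,0,0,0,1],[0,0,-1.3,0,0,0,1],[0,0,0,0,0,0,1],[0,0,0,0,0,0,1]],
  ],
)

```text
clock: 20.2
eef_pos: [585.1, -215.1, 50.2]
eef_rot: [0.681, 0.732, -0.001, -0.002]
force: [0.4, 0.2, 0.4]
opening: 0.2
gripper_force: 0.0
```

```bash
python3 d.py
```

```text
[ 585.1 -215.1   50.2] tool x yaw 94.17 z [-5.e-03  6.e-04 -1.e+00] [0.4 0.2 0.4]
stage xy 95.1 -0.1 to go xy [   8.1 -110.8]
```

Call:
play_rows(
  plan=[
    [[0.05,-0.5,0,0,0,0,1],[0.05,-0.6,0,0,0,0,1],[0.04,-0.6,0,0,0,0,1],[0.04,-0.4,0,0,0,0,1],[0.03,-0.4,0,0,0,0,1],[0.03,-0.4,0,0,0,0,1],[0.03,-0.4,0,0,0,0,1]],
  ],
)

```text
clock: 20.78
eef_pos: [588.9, -247.7, 51.5]
eef_rot: [0.681, 0.733, -0.001, -0.001]
force: [0.1, 2.6, 2.0]
opening: 0.3
gripper_force: 1.2
```

Call:
play_rows(
  plan=[
    [[0.02,-0.3,0,0,0,0,1],[0.02,-0.3,0,0,0,0,1],[0.02,-0.3,0,0,0,0,1],[0,0,0,0,0,0,1]],
  ],
)

```text
clock: 21.12
eef_pos: [589.3, -256.4, 51.2]
eef_rot: [0.681, 0.733, -0.001, -0.001]
force: [1.1, 3.0, 2.3]
opening: 0.4
gripper_force: 1.8
```

```bash
python3 d.py
```

```text
[ 589.3 -256.4   51.2] tool x yaw 94.21 z [-3.e-03  6.e-04 -1.e+00] [1.1 3.  2.3]
stage xy 53.5 -1.3 to go xy [  3.9 -69.4]
```

Pushing with 3 N. I continue in small steps until the force rises at the fence.

Call:
play_rows(
  plan=[
    [[0,-0.2,0,0,0,0,1],[0,-0.2,0,0,0,0,1],[0,-0.1,0,0,0,0,1],[0,0,0,0,0,0,1]],
  ],
)

```text
clock: 21.45
eef_pos: [589.6, -260.6, 51.2]
eef_rot: [0.68, 0.733, -0.0, -0.001]
force: [1.6, 5.3, 2.9]
opening: 0.5
gripper_force: 2.8
```

Call:
play_rows(
  plan=[
    [[0,-0.1,0,0,0,0,1],[0,-0.1,0,0,0,0,1],[0,0,0,0,0,0,1]],
  ],
)

```text
clock: 21.7
eef_pos: [589.6, -260.7, 51.3]
eef_rot: [0.68, 0.733, 0.0, -0.002]
force: [0.9, 9.1, 4.4]
opening: 0.3
gripper_force: 4.3
```

Call:
play_rows(
  plan=[
    [[0,-0.1,0,0,0,0,1],[0,-0.1,0,0,0,0,1],[0,0,0,0,0,0,1]],
  ],
)

```text
clock: 21.95
eef_pos: [589.6, -260.7, 51.3]
eef_rot: [0.68, 0.734, 0.001, -0.003]
force: [-0.2, 12.7, 6.4]
opening: 0.9
gripper_force: 5.8
```

The jaw stopped at 12 N, with the tool at stage x 49, which matches the geometry for home. Now I retreat and work out the lever arc.

Call:
play_rows(
  plan=[
    [[0,0.5,0,0,0,0,1],[0,1,0,0,0,0,1],[0,0,2,0,0,0,1],[0,0,3,0,0,0,1],[0,0,3,0,0,0,1],[0,0,3,0,0,0,1],[0,0,0,0,0,0,1],[0,0,0,0,0,0,1]],
  ],
)

```text
clock: 22.62
eef_pos: [589.5, -252.8, 163.0]
eef_rot: [0.681, 0.732, -0.002, 0.001]
force: [0.4, -0.1, -0.6]
opening: 0.5
gripper_force: 0.0
```

```bash
cat > arc.py <<'E'
from h import *
x=np.array([-.0736,.9973]);y=np.array([-.9973,-.0736]);o=np.array([592.0,-309.9]);piv=o-98.5*x
def P(th,r): 
    c,s=np.cos(th),np.sin(th); return piv+90*(c*y+s*x)-r*(c*x-s*y)
E
python3 - <<'E'
from arc import *
s=ctrl.observe();p=s["eef_pos"];print(p.round(1),"piv",piv.round(1),"knob0",P(.114,0).round(1),P(.114,36).round(1),"delta",(P(.114,36)-p[:2]).round(1))
prev=P(.114,36)
for d in np.arange(6.5,92,5):
    c=P(np.radians(d),22); print(round(d,1),c.round(1),((c-prev)/10).round(2)); prev=c
E
python3 - <<'E'
import sys; sys.path.insert(0,'.')
from car import *
W=world(capture("scene")); 
reg(W,(560,630,-300,-250),58,75,"grip")
reg(W,(480,540,-430,-370),80,97,"knob")
reg(W,(550,640,-384,-285),32,39,"carrier")
E
```

```text
[ 589.5 -252.8  163. ] piv [ 599.2 -408.1] knob0 [ 509.3 -404.5] [ 507.9 -440.5] delta [ -81.6 -187.7]
6.5 [ 508.4 -426.5] [0.06 1.39]
11.5 [ 507.2 -418.6] [-0.13  0.8 ]
16.5 [ 506.6 -410.5] [-0.06  0.81]
21.5 [ 506.8 -402.4] [0.01 0.81]
26.5 [ 507.6 -394.4] [0.09 0.8 ]
31.5 [ 509.2 -386.4] [0.15 0.79]
36.5 [ 511.4 -378.7] [0.22 0.78]
41.5 [ 514.3 -371.1] [0.29 0.75]
46.5 [ 517.9 -363.9] [0.35 0.73]
51.5 [ 522.  -356.9] [0.42 0.69]
56.5 [ 526.8 -350.4] [0.48 0.65]
61.5 [ 532.1 -344.3] [0.53 0.61]
66.5 [ 537.9 -338.7] [0.58 0.56]
71.5 [ 544.2 -333.6] [0.63 0.51]
76.5 [ 550.9 -329.1] [0.67 0.45]
81.5 [ 558.  -325.2] [0.71 0.39]
86.5 [ 565.4 -321.9] [0.74 0.33]
91.5 [ 573.  -319.3] [0.76 0.26]
grip 113 [ 587.5 -281.1   64.2] [9.4 3.3 3. ] ((588.6903076171875, -279.49456787109375), (31.72164535522461, 14.428364753723145), 1.3825613260269165)
knob 148 [ 507.4 -409.8   88.7] [5.6 5.5 3.8] ((507.93988037109375, -406.49700927734375), (20.868745803833008, 21.184255599975586), 19.839279174804688)
carrier 946 [ 591.5 -334.2   35. ] [16.5 27.8  1.4] ((592.838134765625, -334.8350524902344), (56.90039825439453, 101.34066009521484), 3.9982521533966064)
```

The carrier is at (592.8,-334.8) and home is about (594,-336), so step 4 looks done. Now the lever.

Call:
play_rows(
  plan=[
    [[-1.0,-2.3,0,0,0,-0.9,1],[-1.0,-2.4,0,0,0,-0.9,1],[-1.0,-2.4,0,0,0,-0.9,1],[-1.0,-2.4,0,0,0,-0.9,1],[-1.1,-2.4,0,0,0,-0.9,1],[-1.0,-2.4,0,0,0,-0.9,1],[-1.0,-2.4,0,0,0,-0.9,1],[-1.0,-2.1,0,0,0,-0.2,1]],
  ],
)

```text
clock: 23.33
eef_pos: [506.0, -441.4, 159.8]
eef_rot: [0.722, 0.692, -0.002, -0.002]
force: [0.2, -0.2, 0.2]
opening: 0.6
gripper_force: 0.0
```

Call:
play_rows(
  plan=[
    [[0,0,0,0,0,0,1],[0,0,-2,0,0,0,1],[0,0,-2.5,0,0,0,1],[0,0,-2.5,0,0,0,1],[0,0,-2,0,0,0,1],[0,0,-1,0,0,0,1],[0,0,0,0,0,0,1],[0,0,0,0,0,0,1]],
  ],
)

```text
clock: 24.0
eef_pos: [507.9, -438.8, 60.9]
eef_rot: [0.721, 0.693, -0.001, -0.002]
force: [0.3, 0.2, 0.2]
opening: 0.4
gripper_force: 0.0
```

```bash
python3 d.py
```

```text
[ 507.9 -438.8   60.9] tool x yaw 87.7 z [-3.9e-03  9.0e-04 -1.0e+00] [0.3 0.2 0.2]
stage xy -122.4 93.3 to go xy [ 85.3 113. ]
```

Call:
play_rows(
  plan=[
    [[0.05,1.2,0,0,0,0,1],[-0.13,0.8,0,0,0,-5,1],[-0.06,0.81,0,0,0,-5,1],[0.01,0.81,0,0,0,-5,1],[0.09,0.8,0,0,0,-5,1],[0.15,0.79,0,0,0,-5,1],[0.22,0.78,0,0,0,-5,1],[0,0,0,0,0,0,1]],
  ],
)

```text
clock: 24.67
eef_pos: [513.0, -377.1, 63.2]
eef_rot: [0.876, 0.483, -0.0, -0.0]
force: [0.9, 1.3, -0.1]
opening: 0.5
gripper_force: 0.0
```

```bash
python3 d.py; python3 -c "
from arc import *
p=np.array(ctrl.observe()['eef_pos'])[:2];r=p-piv;print('th deg of pusher', np.degrees(np.arctan2(r@x,r@y)).round(1),np.linalg.norm(r).round(1),'cmd 36.5',P(np.radians(36.5),22)-p)"
```

```text
[ 513.  -377.1   63.2] tool x yaw 57.72 z [-3.e-04  2.e-04 -1.e+00] [ 0.9  1.3 -0.1]
stage xy -61.2 83.7 to go xy [80.1 51.3]
th deg of pusher 24.0 91.6 cmd 36.5 [-1.62959127 -1.53430451]
```

Call:
play_rows(
  plan=[
    [[0.25,0.72,0,0,0,-5,1],[0.32,0.73,0,0,0,-5,1],[0.4,0.69,0,0,0,-5,1],[0.46,0.65,0,0,0,-5,1],[0.53,0.61,0,0,0,-5,1],[0.58,0.56,0,0,0,-5,1],[0.63,0.51,0,0,0,-5,1],[0,0,0,0,0,0,1]],
  ],
)

```text
clock: 25.33
eef_pos: [545.0, -333.8, 62.8]
eef_rot: [0.98, 0.198, 0.001, -0.0]
force: [0.4, -0.3, 0.4]
opening: 0.6
gripper_force: 0.1
```

```bash
python3 d.py; python3 - <<'E'
from arc import *
from car import reg
p=np.array(ctrl.observe()['eef_pos'])[:2];r=p-piv;print('th deg of pusher', np.degrees(np.arctan2(r@x,r@y)).round(1),np.linalg.norm(r).round(1),'cmd 71.5',P(np.radians(71.5),22)-p)
c=shot("scene","s3"); W=np.load("s3.npy")
cv2.imwrite("pics/s3c.png",cv2.resize(c["pixels"][140:260,280:440],(640,480)))
E
```

```text
[ 545.  -333.8   62.8] tool x yaw 22.8 z [ 0.0018  0.0013 -1.    ] [ 0.4 -0.3  0.4]
stage xy -20.4 48.7 to go xy [48.2  8. ]
th deg of pusher 58.1 92.0 cmd 71.5 [-0.77597556  0.2114257 ]
```

View pics/s3c.png

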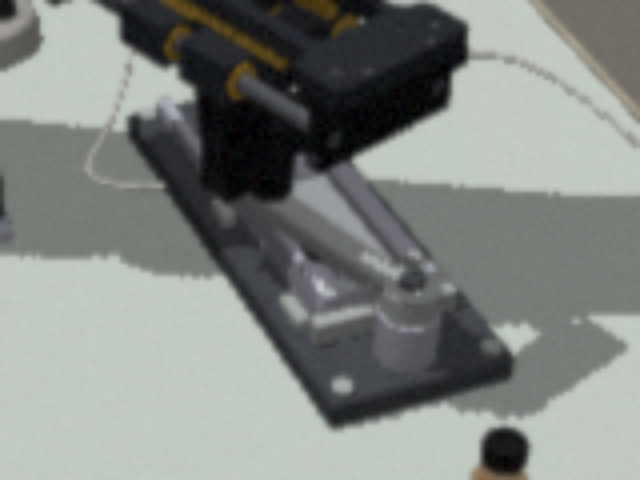

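The lever arm at about (330,240) has swung over the carrier, moving ahead of the fingers. I keep pushing to the end stop.

Call:
play_rows(
  plan=[
    [[0.6,0.45,0,0,0,-5,1],[0.7,0.4,0,0,0,-5,1],[0.74,0.33,0,0,0,-5,1],[0.3,0.1,0,0,0,-3,1],[0,0,0,0,0,0,1]],
  ],
)

```text
clock: 25.8
eef_pos: [566.6, -321.5, 61.6]
eef_rot: [0.999, 0.042, 0.0, -0.002]
force: [0.5, -0.4, 0.7]
opening: 0.5
gripper_force: 0.0
```

Call:
play_rows(
  plan=[
    [[0.3,0,0,0,0,0,1],[0.2,0,0,0,0,0,1],[0,0,0,0,0,0,1]],
  ],
)

```text
clock: 26.05
eef_pos: [571.0, -321.4, 61.0]
eef_rot: [0.999, 0.042, -0.0, -0.002]
force: [-0.7, 0.8, 1.8]
opening: 0.4
gripper_force: 0.6
```

Call:
play_rows(
  plan=[
    [[0.2,0,0,0,0,0,1],[0.1,0,0,0,0,0,1],[0,0,0,0,0,0,1]],
  ],
)

```text
clock: 26.3
eef_pos: [571.6, -321.8, 60.6]
eef_rot: [0.999, 0.041, -0.003, -0.002]
force: [-5.9, 1.6, 3.2]
opening: 0.6
gripper_force: 3.3
```

Call:
play_rows(
  plan=[
    [[0.2,0,0,0,0,0,1],[0,0,0,0,0,0,1],[0,0,0,0,0,0,1]],
  ],
)

```text
clock: 26.55
eef_pos: [571.7, -321.8, 60.6]
eef_rot: [0.999, 0.041, -0.005, -0.003]
force: [-13.2, 1.6, 7.1]
opening: 0.2
gripper_force: 5.6
```

Call:
play_rows(
  plan=[
    [[-1,0,0,0,0,0,1],[-2,0,0,0,0,0,1],[-2,0,1,0,0,0,1],[-2,0,3,0,0,0,1],[-2,-1,3,0,0,0,1],[-2,-1,3,0,0,0,1],[0,0,0,0,0,0,1],[0,0,0,0,0,0,1]],
  ],
)

```text
clock: 27.22
eef_pos: [466.9, -343.4, 163.7]
eef_rot: [0.999, 0.04, 0.002, 0.0]
force: [-0.5, 0.8, -0.7]
opening: 0.6
gripper_force: 0.0
```

```bash
python3 - <<'E'
from arc import *
from car import reg
c=shot("scene","s4"); W=np.load("s4.npy")
reg(W,(550,640,-360,-290),80,97,"knob")
print("shut knob",P(np.pi/2,0))
reg(W,(560,630,-300,-250),58,70,"grip")
reg(W,(550,640,-384,-285),32,38.5,"carrier")
cv2.imwrite("pics/s4c.png",cv2.resize(c["pixels"][140:260,280:440],(640,480)))
E
```

```text
knob 118 [ 590.2 -325.1   88.5] [5.5 5.4 3.8] ((591.2268676757812, -322.87567138671875), (19.970256805419922, 20.378389358520508), 84.8743896484375)
shut knob [ 592.6256  -318.37705]
grip 95 [ 584.9 -281.    64.3] [7.9 3.7 2.9] ((587.6160888671875, -279.6820068359375), (30.485498428344727, 14.206445693969727), 0.9278081059455872)
carrier 586 [ 585.9 -336.5   35.2] [17.9 27.7  1.4] ((592.619140625, -334.9279479980469), (56.927894592285156, 101.51471710205078), 4.537674903869629)
```

View pics/s4c.png

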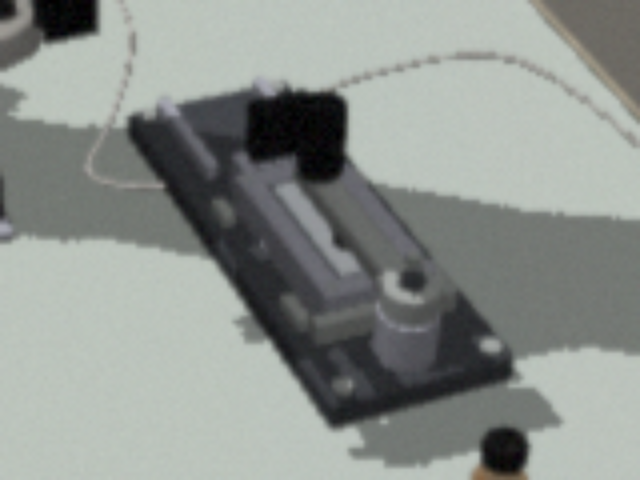

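The lever lies along the stage over the carrier, with its knob at about (322,135) next to the jaw grip. The carrier is against the fence and the robot is clear.

```bash
python3 -c "
from bench import ctrl
print(ctrl.sign_off())"
```

```text
the job is handed in; nothing more can be done
None
```

I handed the job in after about 27 s of the 72 s: the carrier is flat on the stage against the fence, the jaw is up against it, the lever is shut at its end stop, and the dish, vial and slide box were not touched; no pass/fail result came back.

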